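# Put the goldsmith's forming kit away

## Task

Put the forming kit away: lay the steel doming block in the square blue tray, the orange nylon block in the round orange tray and the black rubber block lengthwise in the oblong grey tray, each upright and flat on the tray's floor, and slide the brass stake fully home in the bore of the dark steel holder. Do not shift the amber jar or the green tin.

Things in the scene. Friction and masses are not known exactly. Their poses are not given: they have to be found in the camera images.
- doming_block: Loose bright steel doming block: a cube 42 x 42 x 42 mm with five dark round dimples in its top, about 0.45 kg. Origin at the centre of its underside, z up, x and y square to its sides.
- nylon_puck: Loose orange nylon bench block: an upright round disc 50 mm in diameter and 34 mm high, about 0.08 kg. Origin at the centre of its underside, z up.
- rubber_block: Loose black rubber bench block: 60 mm long (its x axis), 40 mm wide (y), 36 mm high (z), about 0.11 kg. Origin at the centre of its underside.
- stake: Loose brass mushroom stake standing on its shank, about 0.26 kg. Shank 22 mm in diameter and 28 mm long, foot chamfered 2.5 to 3.5 mm; above it a wider head 36 mm in diameter, straight-sided from 28 to 48 mm above the foot, domed to 56 mm. Origin at the centre of the foot, z up along the shank.
- square_tray: Fixed shallow wooden tray with a blue floor, the place of the steel doming block. Square recess 62 x 62 mm; walls 6 mm thick; floor 4 mm and rim 10 mm above the bench. Origin under its centre at bench height, z up, x and y along its sides.
- round_tray: Fixed shallow round wooden tray with an orange floor, the place of the orange nylon block. Recess 70 mm in diameter, wall 6 mm thick; floor 4 mm and rim 10 mm above the bench. Origin under its centre at bench height, z up.
- long_tray: Fixed shallow oblong wooden tray with a dark grey floor, the place of the black rubber block. Recess 80 mm long (its x axis) and 60 mm wide (y), so the block must lie lengthwise in it; walls 6 mm thick; floor 4 mm and rim 10 mm above the bench. Origin under its centre at bench height, z up.
- stake_holder: Fixed dark steel block 64 x 64 mm and 34 mm high with one upright bore in the middle of its top, the place of the brass stake. Bore 23.5 mm in diameter, 30 mm deep, mouth chamfered 2.5 mm. With the stake fully home the underside of its head rests on the block's top and its foot is 6 mm above the bench. Origin under its centre at bench height, z up.
- jar: Bystander: small loose amber glass jar with a white lid, 40 mm in diameter, 58 mm high. Origin at the centre of its underside.
- tin: Bystander: small loose green tin with a pale top, 42 mm in diameter, 46 mm high. Origin at the centre of its underside.

How it is judged:
By the outcome, as a careful person would: the job done as asked, in the order asked, and still so for the second after the job is handed in, with the robot touching nothing.
It also fails if it takes over 107 s, if anything falls off the work surface, if the arm or the gripper's body presses on something with over 40 N, if the wrist force passes 120 N, or if a joint passes its speed limit or range.

## Robot

A 7-joint arm with a two-finger parallel gripper is mounted at the origin on the work surface. World frame = base frame: x ahead of the robot, y to its left, z up, the work surface at z = 0. Lengths are in m, angles in rad, forces in N, time in s.
With the tool pointing down it reaches from about 0.425 to 0.925 m from the base axis. Payload 6.8 kg.
Tool frame: the origin (TCP) lies at the very end of the fingers, on their centre line; the grasp point (between the pads) lies 19 mm behind it; z points along the fingers, y is the line along which they close (so a half turn about z gives the same grasp; the last joint's range is limited). The gripper opens to 85 mm and grips with 20 to 120 N. Pads are 22 mm wide; open, the fingers measure 114 mm over their backs; the gripper's body (76 mm by 85 mm) begins 54 mm behind the grasp point. The pads swing forward as they close: fully open they stand 13 mm farther back than shut.
Start: joints at [1.241, 0.477, 0.022, 1.555, -0.011, 1.109, -0.083], TCP at [0.148, -0.658, 0.231] pointing down, gripper open.
Joint ranges: [-2.96, 2.96], [-0.34, 2.1], [-1.41, 1.46], [0.24, 2.44], [-1.37, 4.51], [0.17, 1.92], [-2.96, 2.96]. Speed limits (rad/s): [2.39, 2.39, 3.14, 3.14, 3.14, 3.14, 3.14].

## Interface

Orientations are given as a unit quaternion [w, x, y, z].
In Python, from station import bot gives the robot as it stands.
- The arm moves only by the tool shift_gripper, called after "Request:" by a JSON object that holds its "fn" and its "kwargs", one argument or row to a line. Schema: {"type":"object","properties":{"segments":{"type":"array","items":{"type":"array","items":{"type":"array","items":{"type":"number"},"minItems":5,"maxItems":5},"minItems":1,"maxItems":20},"minItems":1,"maxItems":1},"clamp_n":{"type":"number"},"only":{"type":"string"},"quiet":{"type":"boolean"},"lines":{"type":"string"}},"required":["segments"],"additionalProperties":false}. segments is a list that holds a single list of rows (three levels of brackets), with 1 to 20 rows, each of 5 numbers: dx, dy, dz in shares of the most that a row can go, 1 being 50 mm, then a turn about the tool's z in fractions of the full range, 1 being 180 degrees, then the opening from 0.0 (shut) to 1.0 (fully open); each row shifts and turns the commanded pose from where the row before left it, along the tool's axes as they then stand; what a row does not reach is not made up. A row lasts 1/10 s, in which the tool goes at most 0.05 m and 0.15 rad, less where a joint would pass 70% of its speed; a pose out of reach is approached as far as the arm can. The fingers move at their own pace and stop on an object; clamp_n is the grip in N (left out, the last holds). Time passes only in rows, so rows that do not move let the fingers close. The tool returns the time, the measured TCP pose, the force, the opening and the grip force at its end. only (a regular expression) keeps the lines of the reply that match it, lines (a string "A,B") keeps lines A to B, and quiet returns only ok. Shift and turn numbers lie between -1 and 1, and a call with a number outside is refused. Input that does not fit is refused with a message, and nothing moves.
- bot.get_obs(): the state, without advancing time (a new reading comes with each control period).
- bot.read_camera(name): name is "scene" or "top" or "wrist"; returns the picture (420x560x3 uint8, blue, green, red); there is no depth.
- bot.camera_info(name): a dict with "vertical_fov" (degrees; the focal length in pixels is half the picture's height over the tangent of half this angle, whatever the lens; pixels are square), "cx", "cy" (the principal point, pixels), "view" (4x4, takes a point from world to camera coordinates); the wrist camera has in their place "hand_eye" (4x4, takes a point from camera to tool coordinates, whose origin is the TCP and whose axes are the flange's). Camera axes: x right, y up, looking along -z (the intrinsics and any distortion apply to the point x, -y, -z); pixel columns grow to the right and rows downward; lengths in m; the calibration is good to about 2 mm. A picture is of the moment at which its call begins: read the wrist's pose just before it. camera_info takes no time and is no camera call.
- bot.hand_in(): hands the job in; it is judged then, once.
The state is a dict: "t": time; "q": joint angles; "joint_vel": joint speeds; "joint_torque": joint torques, N m; "eef_pos": TCP position; "tool_rot": TCP orientation; "contact_force": force on the tool from outside, world axes, zero at the start; "torque": the same for the moment, N m; "gripper_width": opening from 0.0 (shut) to 1.0 (fully open); "grasp_force": force on a finger pad.
Only numpy, scipy, OpenCV 4.12 (cv2) and the standard library are available. Lean on these libraries where they do the work, as an engineer would, in place of code of your own. Each camera call takes 0.05 s, during which the arm holds its last target. There are 200 camera calls.

## Working session

There is one attempt and no reset: what is moved stays moved. The work goes in short steps, Python scripts to look and compute and a tool call to move; the robot and the scene stay as the last step left them, time stands still between calls to the robot, and variables do not carry over. Pictures are saved under pics/ and viewed, at most 14 in all, crops included, and the job is handed in when it is done.

```bash
ls; mkdir -p pics; python3 - <<'E'
from station import bot
import cv2,json
for n in("scene","top","wrist"):
    o=bot.get_obs()
    cv2.imwrite(f"pics/{n}0.png",bot.read_camera(n)); print(n,{k:(v.tolist() if hasattr(v,'tolist') else v) for k,v in bot.camera_info(n).items()})
print(o)
E
```

```text
pics
station.py
scene {'vertical_fov': 51.02012031542463, 'cx': 281.22371057523316, 'cy': 208.87513270942804, 'view': [[0.6785021991390743, 0.7345686042365265, 0.006612974628804418, -0.33796128994582286], [-0.5096759012336254, 0.46425348907400377, 0.7243612176147377, 0.24536466732401457], [0.5290229120417483, -0.4948511529264281, 0.6893889286768777, -1.2481301411994146], [0.0, 0.0, 0.0, 1.0]]}
top {'vertical_fov': 51.83010131599686, 'cx': 290.04277309205844, 'cy': 213.2073859053581, 'view': [[-0.01502648623804807, -0.9996149847145211, -0.023325673527790313, 0.014045360313365344], [0.9986103746202625, -0.016181722219113046, 0.050154477036477435, -0.5230423171377476], [-0.050512616365783664, -0.0225396140208915, 0.9984690487880294, -1.178275690493795], [0.0, 0.0, 0.0, 1.0]]}
wrist {'vertical_fov': 69.62701610962507, 'cx': 273.61295759279136, 'cy': 206.8723255787474, 'hand_eye': [[-0.00023715896534710519, 0.9572806340656246, 0.28916039043848957, 0.073147029340223], [0.9999998877234411, 0.00010839832308319122, 0.00046130565484694887, 0.000174089090416496], [0.00041025446834428196, 0.2891604673753281, -0.9572805522930841, -0.1416860926161037], [0.0, 0.0, 0.0, 1.0]]}
{'t': 0.1, 'q': array([ 1.24090639,  0.47770551,  0.0223154 ,  1.5563356 , -0.01149276,
        1.10927911, -0.08309099]), 'joint_vel': array([ 0.00034912, -0.00046254,  0.00082069, -0.00361996, -0.00033496,
       -0.00015297,  0.00125095]), 'joint_torque': array([ 4.09084372e-03, -5.97763002e+01,  1.61363494e+00, -2.81953436e+01,
        1.28515330e-02,  5.07298711e-03, -2.91942752e-05]), 'eef_pos': array([ 0.14837463, -0.65795835,  0.23043757]), 'tool_rot': array([-7.87071589e-04,  9.93853998e-01,  1.10695935e-01, -1.42704071e-04]), 'contact_force': array([-0.54401795, -0.74241549,  0.06269692]), 'torque': array([-0.0161752 , -0.03027759,  0.01354147]), 'grasp_force': 0.0, 'gripper_width': 1.0009650776816736}
```

View pics/top0.png

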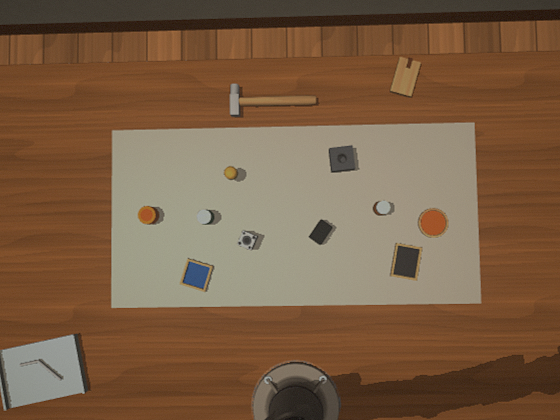

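View pics/scene0.png

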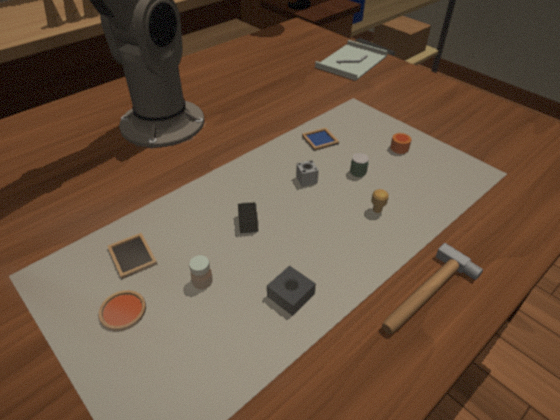

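The top picture shows the blue tray at (197,274), the steel block at (248,240), the tin at (206,217), the nylon puck at (148,215) and the stake at (231,172). The rubber block is at (321,232), the holder at (342,159), the jar at (383,208), the round tray at (433,222) and the grey tray at (406,261). The scene view agrees: stake at (379,200), holder at (291,290), rubber block at (248,218).

```bash
cat > lib.py <<'E'
from station import bot
import numpy as np, cv2
from scipy.spatial.transform import Rotation as R
def fxy(ci): return 210/np.tan(np.radians(ci["vertical_fov"])/2)
def cam(name):
    "returns image, cam-to-world 4x4, info"
    ci=bot.camera_info(name)
    if name=="wrist":
        o=bot.get_obs(); T=np.eye(4); w,x,y,z=o["tool_rot"]
        T[:3,:3]=R.from_quat([x,y,z,w]).as_matrix(); T[:3,3]=o["eef_pos"]
        M=T@np.array(ci["hand_eye"])
    else: M=np.linalg.inv(np.array(ci["view"]))
    return bot.read_camera(name),M,ci
def ray(M,ci,uv):
    f=fxy(ci); d=np.array([(uv[0]-ci["cx"])/f,-(uv[1]-ci["cy"])/f,-1.])
    d=M[:3,:3]@d; return M[:3,3],d/np.linalg.norm(d)
def onplane(M,ci,uv,z):
    p,d=ray(M,ci,uv); return p+d*(z-p[2])/d[2]
def proj(M,ci,P):
    q=np.linalg.inv(M)@np.append(P,1.); f=fxy(ci); return np.array([ci["cx"]+f*q[0]/-q[2],ci["cy"]-f*q[1]/-q[2]])
def tri(rays):
    A=np.zeros((3,3));b=np.zeros(3)
    for p,d in rays:
        Q=np.eye(3)-np.outer(d,d);A+=Q;b+=Q@p
    X=np.linalg.solve(A,b); return X,max(np.linalg.norm((np.eye(3)-np.outer(d,d))@(X-p)) for p,d in rays)
def rect(c):
    "world xy corner array -> centre, long side, short side, yaw of long side (deg)"
    (cx,cy),(w,h),a=cv2.minAreaRect((np.asarray(c)[:,:2]*1000).astype(np.float32))
    if w<h: w,h,a=h,w,a+90
    return np.round([cx,cy,w,h,(a+90)%180-90],1)
def blobs(img,lo,hi,amin=40,close=0):
    m=cv2.inRange(cv2.cvtColor(img,cv2.COLOR_BGR2HSV),lo,hi)
    if close: m=cv2.morphologyEx(m,cv2.MORPH_CLOSE,np.ones((close,close)))
    cs=cv2.findContours(m,cv2.RETR_EXTERNAL,cv2.CHAIN_APPROX_NONE)[0]
    return sorted([c for c in cs if cv2.contourArea(c)>amin],key=cv2.contourArea,reverse=True)
def world(M,ci,c,z): return np.array([onplane(M,ci,p,z) for p in c.reshape(-1,2).astype(float)])
E
python3 - <<'E'
from lib import *
img,M,ci=cam("top")
hsv=cv2.cvtColor(img,cv2.COLOR_BGR2HSV)
for n,(u,v) in dict(paper=(300,280),blue=(197,274),steel=(248,240),tin=(206,217),puck=(148,215),stake=(231,172),rub=(321,232),hold=(335,165),jar=(383,208),rt=(433,222),lt=(406,261)).items():
    print(n,hsv[v,u],np.round(onplane(M,ci,(u,v),.03)[:2],3))
s=img[100:310,110:510]; cv2.imwrite("pics/c1.png",cv2.resize(s,None,fx=2,fy=2,interpolation=2))
E
```

```text
paper [ 23  41 162] [ 0.342 -0.019]
blue [108 135 121] [0.361 0.26 ]
steel [15 43 59] [0.451 0.121]
tin [ 41  17 164] [0.516 0.235]
puck [ 11 190 160] [0.524 0.395]
stake [ 22 157 162] [0.638 0.166]
rub [30 31 49] [ 0.47  -0.078]
hold [21 22 83] [ 0.652 -0.119]
jar [ 38  13 163] [ 0.532 -0.246]
rt [ 10 188 160] [ 0.492 -0.379]
lt [19 35 59] [ 0.389 -0.304]
```

```bash
cat >> lib.py <<'E'
def go(x,y,z,yaw=None):
    "print tool-axes shift (mm) and turn to world target; yaw = world direction (deg) of tool y, mod 180"
    o=bot.get_obs(); w,a,b,c=o["tool_rot"]; Q=R.from_quat([a,b,c,w]).as_matrix()
    d=Q.T@(np.array([x,y,z])-o["eef_pos"])*1000
    ya=np.degrees(np.arctan2(Q[1,1],Q[0,1])); 
    print("tool d mm",np.round(d,1),"y-yaw",round(ya,1),"tilt",np.round(Q[:2,2],3))
    if yaw is not None:
        t=(yaw-ya+90)%180-90; print("turn(tool z) rad",round(-np.radians(t),3),"q7",round(o["q"][6],2)," -> tool d mm after turn:",np.round((R.from_euler('z',-t,degrees=True).as_matrix().T@d),1))
E
python3 -c "
from lib import *
go(.47,-.33,.23)"
```

```text
tool d mm [ 385.9 -249.3    0.9] y-yaw -77.3 tilt [-0.     0.001]
```

The manual's scale: shifts go in shares of 50 mm and turns go in shares of 180 degrees. Converting my numbers, 0.038 m is 0.76, -0.025 m is -0.5.

Request:
{"fn": "shift_gripper", "kwargs": {
  "segments": [
    [[0.76,-0.5,0,0,1],[0.76,-0.5,0,0,1],[0.76,-0.5,0,0,1],[0.76,-0.5,0,0,1],[0.76,-0.5,0,0,1],[0.76,-0.5,0,0,1],[0.76,-0.5,0,0,1],[0.76,-0.5,0,0,1],[0.76,-0.5,0,0,1],[0.76,-0.5,0,0,1],[0,0,0,0,1],[0,0,0,0,1]]
  ]
}}

```text
t: 1.4
eef_pos: [0.4648, -0.3299, 0.2311]
tool_rot: [-0.0, 0.994, 0.112, -0.0]
contact_force: [0.1, -0.4, 0.4]
gripper_width: 1.0
grasp_force: 0.0
```

```bash
python3 - <<'E'
from lib import *
img,M,ci=cam("wrist"); np.savez("A.npz",img=img,M=M); cv2.imwrite("pics/wA.png",img)
go(.5,-.05,.23)
E
```

```text
tool d mm [  97.3 -266.5    1. ] y-yaw -77.3 tilt [-0.001 -0.   ]
```

In the tool's units: -0.044 m is -0.88, 0.016 m is 0.32.

Request:
{"fn": "shift_gripper", "kwargs": {
  "segments": [
    [[0.32,-0.88,0,0,1],[0.32,-0.88,0,0,1],[0.32,-0.88,0,0,1],[0.32,-0.88,0,0,1],[0.32,-0.88,0,0,1],[0.32,-0.88,0,0,1],[0,0,0,0,1],[0,0,0,0,1]]
  ]
}}

```text
t: 2.25
eef_pos: [0.4995, -0.0532, 0.2313]
tool_rot: [0.0, 0.994, 0.111, -0.0]
contact_force: [-0.2, -0.6, -0.5]
gripper_width: 1.0
grasp_force: 0.0
```

```bash
python3 - <<'E'
from lib import *
img,M,ci=cam("wrist"); np.savez("B.npz",img=img,M=M); cv2.imwrite("pics/wB.png",img)
go(.5,.23,.23)
E
```

```text
tool d mm [  62.4 -277.5    0.9] y-yaw -77.4 tilt [-0.    -0.001]
```

Request:
{"fn": "shift_gripper", "kwargs": {
  "segments": [
    [[0.14,-0.92,0,0,1],[0.14,-0.92,0,0,1],[0.14,-0.92,0,0,1],[0.14,-0.92,0,0,1],[0.14,-0.92,0,0,1],[0.14,-0.92,0,0,1],[0,0,0,0,1],[0,0,0,0,1]]
  ]
}}

```text
t: 3.1
eef_pos: [0.4807, 0.2247, 0.2309]
tool_rot: [0.0, 0.994, 0.11, -0.0]
contact_force: [0.1, -1.0, -0.0]
gripper_width: 1.0
grasp_force: 0.0
```

```bash
python3 - <<'E'
from lib import *
img,M,ci=cam("wrist"); np.savez("C.npz",img=img,M=M); cv2.imwrite("pics/wC.png",img)
go(.5,.23,.23)
E
```

```text
tool d mm [20.  -2.3  0.8] y-yaw -77.5 tilt [-0.    -0.002]
```

View pics/wB.png

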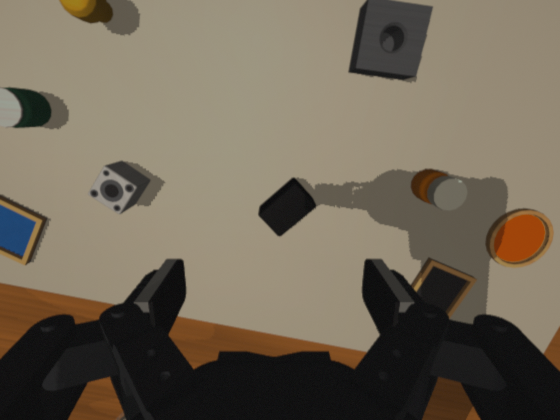

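View pics/wC.png

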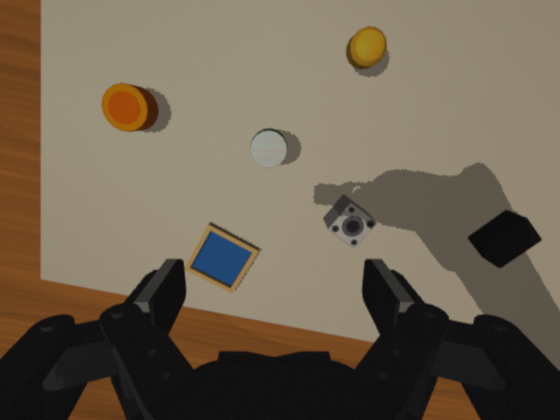

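View pics/wA.png

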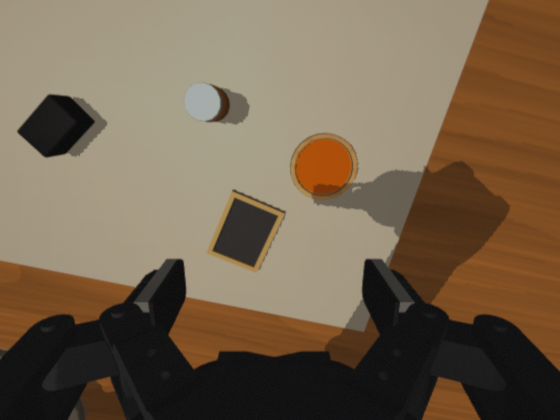

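View B shows the steel block's centre dimple at (112,190), the rubber block at (287,207) and the bore at (391,38). View C shows the dimples around (352,226), the blue tray at (223,257), the puck top at (125,107), the tin at (268,147) and the stake at (368,45). View A shows the grey tray at (247,231), the round tray at (324,165), the jar at (203,102) and the rubber block at (56,125).

```bash
cat >> lib.py <<'E'
def load(n):
    d=np.load(n+".npz"); return d["img"],d["M"],bot.camera_info("wrist")
def mid(c): m=cv2.moments(c); return np.array([m["m10"],m["m01"]])/m["m00"]
E
python3 - <<'E'
from lib import *
B=load("B");C=load("C");A=load("A");ciw=B[2]
T=cam("top");S=cam("scene")
# dimples: dark blobs within the bright top
for n,V,box in(("B",B,(85,160,140,215)),("C",C,(320,195,380,255))):
    x0,y0,x1,y1=box; g=cv2.cvtColor(V[0],cv2.COLOR_BGR2GRAY)[y0:y1,x0:x1]
    th,m=cv2.threshold(g,0,255,cv2.THRESH_BINARY_INV|cv2.THRESH_OTSU)
    k,l,st,ce=cv2.connectedComponentsWithStats(m)
    print(n,th,[(np.round(ce[i]+[x0,y0],1).tolist(),int(st[i,4])) for i in range(1,k) if 5<st[i,4]<400])
for n,V in(("A",A),("B",B),("C",C),("top",T),("scene",S)):
    for nm,lo,hi in(("blue",(100,90,40),(125,255,255)),("orange",(4,170,80),(14,255,255)),("black",(0,0,0),(180,120,45)),("yel",(15,130,60),(28,255,255))):
        if nm=="black" and n in("top","scene"): hi=(180,120,70)
        for c in blobs(V[0],lo,hi,60 if n in("A","B","C") else 40)[:7]:
            u,v=mid(c); 
            if v<310: print(n,nm,np.round([u,v],1),cv2.contourArea(c))
E
```

```text
B 100.0 [([105.7, 172.9], 24), ([111.2, 190.3], 387), ([93.8, 193.0], 43), ([116.5, 207.6], 31)]
C 105.0 [([334.9, 228.2], 42), ([353.6, 242.0], 30)]
A orange [499.3 179.5] 37474.5
A orange [ 49.4 298.5] 5915.0
A orange [323.  166.2] 2352.5
A black [ 55.8 125.3] 2780.0
A yel [245.  231.3] 3455.5
A yel [323.6 166.1] 3276.5
B blue [ 14.2 230.7] 1114.0
B orange [519.  237.8] 1814.5
B black [286.5 206.6] 1713.5
B black [ 32.7 107.9] 904.5
B black [366.8  51.7] 461.5
B black [393.5  35. ] 300.0
B black [111.1 190.4] 106.0
B yel [520.3 237.8] 2727.5
B yel [80.6  8.5] 525.5
B yel [444.5 280.9] 502.5
B yel [ 23.7 231.8] 486.5
C blue [220.7 258.5] 1683.0
C orange [ 27. 188.] 15356.5
C orange [123.6 107.2] 763.5
C black [504.  238.1] 2338.5
C black [352.5 226. ] 97.0
C yel [221.  258.3] 2646.0
C yel [124.3 107. ] 1657.5
C yel [366.2  47.4] 1209.0
top blue [202.6 270.4] 89.0
top orange [432.7 222.4] 427.5
top black [24.3  9.7] 1019.5
top black [405.9 261.2] 538.0
top black [529.2   4.5] 510.5
top black [320.2 231.6] 288.0
top yel [277.8  99.9] 480.0
top yel [404.5  73.9] 341.0
top yel [230.3 172.4] 107.5
scene blue [319.6 137.8] 168.5
scene orange [128.5 301.9] 232.0
scene orange [401.8 138.2] 91.0
scene black [504.2  39. ] 9318.0
scene black [147.3  64.7] 8663.0
scene black [359.5  36. ] 2479.0
scene black [247.6 217.4] 512.0
scene black [129.7 249.2] 418.0
scene black [290.3 300.2] 401.0
scene black [357.9 169.2] 172.0
scene yel [380.3 194.7] 100.5
```

```bash
python3 - <<'E'
from lib import *
A,B,C=load("A"),load("B"),load("C");T=cam("top");S=cam("scene")
r=lambda V,uv:ray(V[1],V[2],uv)
f=lambda X:(np.round(X[0]*1000,1),round(X[1]*1000,1))
for n,b,c in(("ctr",(111.1,190.4),(352.5,226)),("left",(93.8,193),(334.9,228.2)),("bot",(116.5,207.6),(353.6,242))): print("dimple",n,*f(tri([r(B,b),r(C,c)])))
def rim(V,near):
    return min(blobs(V[0],(15,130,60),(28,255,255),200),key=lambda c:np.hypot(*(mid(c)-near)))
for n,V,p in(("sq C",C,(221,258)),("round A",A,(323,166)),("long A",A,(245,231))):
    c=rim(V,p)
    print(n,rect(world(V[1],V[2],c,.010)))
for n,V,p,lo,hi in(("sq floor",C,(221,258),(100,90,40),(125,255,255)),("round floor",A,(323,166),(4,170,80),(14,255,255))):
    c=min(blobs(V[0],lo,hi,200),key=lambda c:np.hypot(*(mid(c)-p))); print(n,rect(world(V[1],V[2],c,.004)))
print("sq tri C,scene",*f(tri([r(C,(221,258.3)),r(S,(319.6,137.8))])))
print("round tri A,B",*f(tri([r(A,(323.6,166.1)),r(B,(520.3,237.8))])))
print("puck top C/scene",*f(tri([r(C,(124.3,107)),r(T,(147.5,215))])))
go(.451,.121,.1)
E
```

```text
dimple ctr [451.9 123.7  41.7] 0.1
dimple left [444.5 142.9  41.2] 0.1
dimple bot [432.7 116.5  41.4] 0.0
sq C [359.6 268.7  73.6  71.7 -17.7]
round A [ 491.5 -385.9   78.9   77.9   58.1]
long A [ 387.2 -309.5   91.3   69.6  -11.3]
sq floor [356.4 269.5  60.1  57.9  72.5]
round floor [ 490.6 -386.3   67.9   66.5   14.1]
sq tri C,scene [358.7 269.4   6. ] 0.3
round tri A,B [ 492.3 -386.1    6.2] 0.1
puck top C/scene [524.7 396.5  32.9] 1.8
tool d mm [-51.3  93.9 131.3] y-yaw -77.5 tilt [ 0.    -0.001]
```

```bash
python3 -c "
from lib import *
go(.4515,.1235,.1,66)
print(bot.get_obs()['q'])"
```

```text
tool d mm [-50.3  91.5 131.3] y-yaw -77.5 tilt [ 0.    -0.001]
turn(tool z) rad 0.637 q7 -2.05  -> tool d mm after turn: [ 14.  103.5 131.3]
[-0.1455552   0.27958211 -0.48589573  1.87387567  0.1522606   1.02476818
 -2.04753563]
```

In the tool's units: -0.1334 rad / 3.1416 = -0.0425.

Request:
{"fn": "shift_gripper", "kwargs": {
  "segments": [
    [[0,0,0,-0.0425,1],[0,0,0,-0.0425,1],[0,0,0,-0.0425,1],[0,0,0,-0.0425,1],[0,0,0,-0.0425,1],[0,0,0,-0.0425,1],[0,0,0,-0.0425,1],[0,0,0,0,1],[0,0,0,0,1]]
  ],
  "clamp_n": 40
}}

```text
t: 4.25
eef_pos: [0.4803, 0.2252, 0.2313]
tool_rot: [0.0, 0.839, 0.544, -0.0]
contact_force: [-0.4, -0.4, -0.2]
gripper_width: 0.999
grasp_force: 0.0
```

```bash
python3 -c "
from lib import *
go(.4515,.1235,.1,156)"
```

```text
tool d mm [-104.6   15.2  131.3] y-yaw -24.1 tilt [ 0. -0.]
turn(tool z) rad -0.001 q7 -1.17  -> tool d mm after turn: [-104.6   15.   131.3]
```

In the tool's units: 0.044 m is 0.88, -0.035 m is -0.7.

Request:
{"fn": "shift_gripper", "kwargs": {
  "segments": [
    [[-0.7,0.1,0.88,0,1],[-0.7,0.1,0.88,0,1],[-0.7,0.1,0.88,0,1],[0,0,0,0,1],[0,0,0,0,1]]
  ]
}}

```text
t: 4.75
eef_pos: [0.4543, 0.1347, 0.1138]
tool_rot: [-0.0, 0.839, 0.545, -0.001]
contact_force: [0.2, 1.1, 0.5]
gripper_width: 1.002
grasp_force: 0.0
```

```bash
python3 - <<'E'
from lib import *
img,M,ci=cam("wrist"); np.savez("D.npz",img=img,M=M); cv2.imwrite("pics/wD.png",img)
go(.4515,.1235,.008,156)
E
```

```text
tool d mm [-13.2   1.5 106.9] y-yaw -23.9 tilt [0.001 0.001]
turn(tool z) rad 0.002 q7 -1.12  -> tool d mm after turn: [-13.2   1.5 106.9]
```

View pics/wD.png

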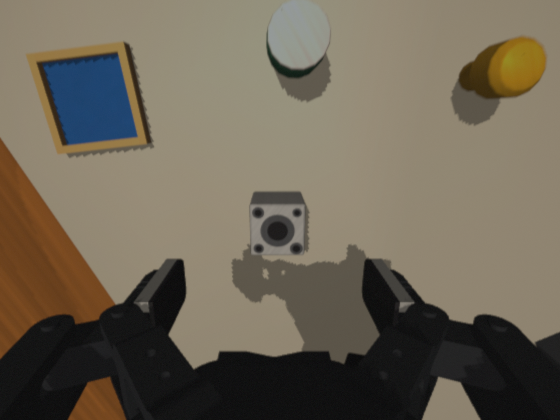

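The block sits square to the fingers, with its centre dimple at (277,231). The tin at (297,35) and the blue tray at (93,98) are clear of them.

In the tool's units: 0.04 m is 0.8, 0.036 m is 0.72.

```bash
python3 -c "
from lib import *
D=load('D');print(onplane(D[1],D[2],(277.5,231),.0418))"
```

```text
[0.45229552 0.12416547 0.0418    ]
```

Request:
{"fn": "shift_gripper", "kwargs": {
  "segments": [
    [[-0.132,0.016,0,0,1],[-0.132,0.014,0.6,0,1],[0,0,0.8,0,1],[0,0,0.72,0,1],[0,0,0,0,1],[0,0,0,0,0.2],[0,0,0,0,0.2],[0,0,0,0,0.2],[0,0,0,0,0.2],[0,0,0,0,0.2],[0,0,0,0,0.2],[0,0,0,0,0.2]]
  ],
  "clamp_n": 45
}}

```text
t: 6.0
eef_pos: [0.4521, 0.1235, 0.0103]
tool_rot: [0.001, 0.838, 0.546, 0.002]
contact_force: [-1.2, 0.4, 8.7]
gripper_width: 0.484
grasp_force: 45.6
```

In the tool's units: -0.04 m is -0.8, -0.03 m is -0.6.

Request:
{"fn": "shift_gripper", "kwargs": {
  "segments": [
    [[0,0,-0.6,0,0.2],[0,0,-0.8,0,0.2],[0,0,0,0,0.2],[0,0,0,0,0.2]]
  ]
}}

```text
t: 6.4
eef_pos: [0.4513, 0.1226, 0.0793]
tool_rot: [0.001, 0.838, 0.546, 0.001]
contact_force: [0.6, -0.7, -4.7]
gripper_width: 0.486
grasp_force: 49.2
```

```bash
python3 -c "
from lib import *
go(.359,.269,.08,162.3)"
```

```text
tool d mm [  96.6 -143.6   -0.9] y-yaw -23.8 tilt [ 0.003 -0.   ]
turn(tool z) rad -0.107 q7 -1.15  -> tool d mm after turn: [ 111.4 -132.5   -0.9]
```

In the tool's units: -0.033 m is -0.66, 0.028 m is 0.56, -0.107 rad / 3.1416 = -0.0341.

Request:
{"fn": "shift_gripper", "kwargs": {
  "segments": [
    [[0,0,0,-0.0341,0.2],[0.56,-0.66,0,0,0.2],[0.56,-0.66,0,0,0.2],[0.56,-0.66,0,0,0.2],[0.54,-0.66,0,0,0.2],[0,0,0,0,0.2],[0,0,0,0,0.2]]
  ]
}}

```text
t: 7.1
eef_pos: [0.357, 0.2689, 0.0773]
tool_rot: [0.0, 0.806, 0.592, -0.001]
contact_force: [0.3, -0.9, -5.0]
gripper_width: 0.486
grasp_force: 49.0
```

```bash
python3 - <<'E'
from lib import *
go(.359,.269,.0155,162.3)
img,M,ci=cam("wrist"); cv2.imwrite("pics/wE.png",img)
for z in(.004,.0103+.0):
  c=min(blobs(img,(100,90,40),(125,255,255),100),key=lambda c:-cv2.contourArea(c)); print(z,rect(world(M,ci,c,z)))
E
```

```text
tool d mm [ 0.8  1.9 61.8] y-yaw -17.5 tilt [-0.002 -0.001]
turn(tool z) rad 0.004 q7 -1.46  -> tool d mm after turn: [ 0.8  1.9 61.8]
0.004 [361.2 279.8  61.7  36.2 -18.3]
0.0103 [361.7 281.6  59.9  35.1 -18.3]
```

View pics/wE.png

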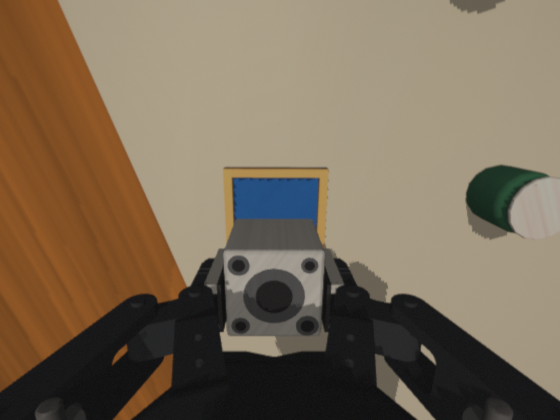

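The block is held centred over the blue tray and square to it. The rim spans columns 225–327.

In the tool's units: 0.03 m is 0.6, 0.02 m is 0.4.

Request:
{"fn": "shift_gripper", "kwargs": {
  "segments": [
    [[0,0.03,0.6,0,0.2],[0,0,0.4,0,0.2],[0,0,0.12,0,0.2],[0,0,0.06,0,0.2],[0,0,0.04,0,0.2],[0,0,0,0,0.2]]
  ]
}}

```text
t: 7.75
eef_pos: [0.3606, 0.2683, 0.0178]
tool_rot: [0.0, 0.807, 0.59, 0.0]
contact_force: [0.4, -1.0, -5.8]
gripper_width: 0.483
grasp_force: 48.9
```

In the tool's units: 0.002 m is 0.04, 0.001 m is 0.02.

Request:
{"fn": "shift_gripper", "kwargs": {
  "segments": [
    [[0,0,0.04,0,0.2],[0,0,0,0,0.2],[0,0,0.02,0,0.2],[0,0,0,0,0.2]]
  ]
}}

```text
t: 8.15
eef_pos: [0.3601, 0.2684, 0.0145]
tool_rot: [0.0, 0.807, 0.59, 0.0]
contact_force: [-0.0, 0.3, -3.8]
gripper_width: 0.483
grasp_force: 48.9
```

In the tool's units: -0.045 m is -0.9, -0.04 m is -0.8.

Request:
{"fn": "shift_gripper", "kwargs": {
  "segments": [
    [[0,0,0.01,0,0.2],[0,0,0,0,0.6],[0,0,0,0,0.65],[0,0,0,0,0.65],[0,0,0,0,0.65],[0,0,-0.8,0,0.65],[0,0,-0.9,0,0.65],[0,0,-0.9,0,1],[0,0,-0.6,0,1],[0,0,0,0,1]]
  ]
}}

```text
t: 9.15
eef_pos: [0.3622, 0.2702, 0.1778]
tool_rot: [0.0, 0.807, 0.59, 0.004]
contact_force: [0.0, 0.1, -0.7]
gripper_width: 0.997
grasp_force: 0.0
```

```bash
python3 - <<'E'
from lib import *
img,M,ci=cam("wrist"); cv2.imwrite("pics/wF.png",img)
o=bot.get_obs();print(o["eef_pos"])
go(.5247,.3965,.12)
E
```

```text
[0.36126717 0.26906388 0.17568213]
tool d mm [170.9 116.8  56.6] y-yaw -17.7 tilt [0.004 0.002]
```

View pics/wF.png

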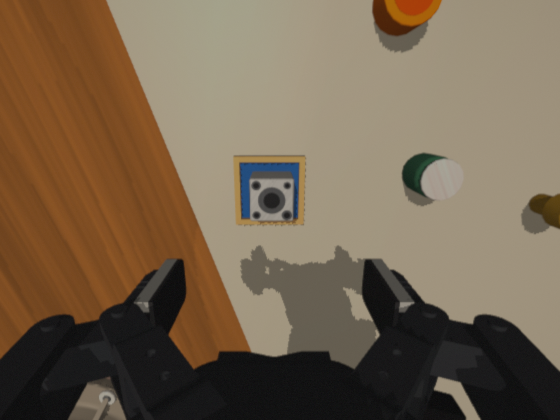

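The steel block sits square inside the blue tray's rim, centre dimple at (271,200). The puck is at (410,5), the tin at (440,178).

In the tool's units: 0.04 m is 0.8, 0.03 m is 0.6.

```bash
python3 -c "
from lib import *
o=bot.get_obs()
M=None
img,M,ci=cam('wrist')
print('block top',onplane(M,ci,(271.5,200),.046))"
```

```text
block top [0.35893567 0.26823484 0.046     ]
```

Request:
{"fn": "shift_gripper", "kwargs": {
  "segments": [
    [[0.8,0.56,0,0,1],[0.8,0.56,0,0,1],[0.8,0.56,0,0,1],[0.6,0.4,0.56,0,1],[0.3,0.2,0.56,0,1],[0,0,0,0,1],[0,0,0,0,1]]
  ]
}}

```text
t: 9.95
eef_pos: [0.517, 0.3902, 0.1156]
tool_rot: [-0.0, 0.807, 0.591, -0.002]
contact_force: [0.2, -0.5, 0.6]
gripper_width: 0.995
grasp_force: 0.0
```

```bash
python3 - <<'E'
from lib import *
img,M,ci=cam("wrist"); np.savez("G.npz",img=img,M=M); cv2.imwrite("pics/wG.png",img)
C=load("C")
for n,V in(("G",(img,M,ci)),("C",C)):
  for c in blobs(V[0],(4,120,120),(18,255,255),300,3)[:4]: 
    print(n,mid(c),cv2.contourArea(c),rect(world(V[1],V[2],c,.034)))
go(.5247,.3965,.008)
E
```

```text
G [281.01644847 198.73548171] 2979.0 [525.3 399.7  48.5  47.8  72.5]
G [ 16.96263808 271.65951917] 513.0 [298.3 401.3  81.9  13.3 -89.9]
G [81.825      48.63333333] 340.0 [429.5 536.6  65.5   3.1 -89.8]
C [123.94808743 106.93897996] 1647.0 [525.4 397.8  47.9  47.4  54. ]
C [278.39708986 330.08419416] 1500.5 [281.1 176.9 260.7  27.   90. ]
C [ 62.55392157 286.53519356] 1326.0 [291.5 456.6 155.9  31.   80.8]
C [450.88520214 406.27078566] 437.0 [ 209.3 -109.2   82.7   32.2  -89.4]
tool d mm [  8.    5.3 109.2] y-yaw -17.6 tilt [-0.002 -0.001]
```

View pics/wG.png

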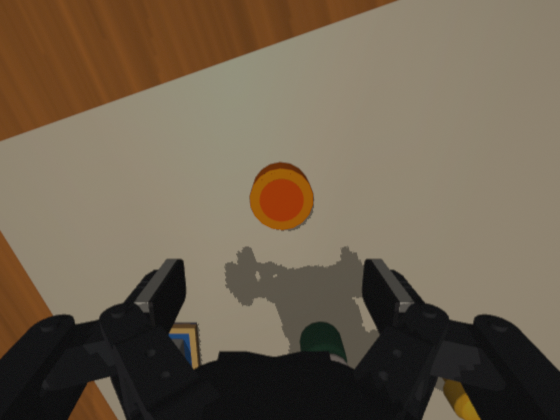

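The puck's top disc is at (282,200), ahead of the fingers. The tin at (322,340) is well behind them.

```bash
python3 -c "
from lib import *
G=load('G');C=load('C')
g=max(blobs(G[0],(0,200,120),(11,255,255),300),key=lambda c:-np.hypot(*(mid(c)-(281,200))));c=max(blobs(C[0],(0,200,120),(11,255,255),200),key=lambda c:-np.hypot(*(mid(c)-(124,107))))
print(mid(g),mid(c));X=tri([ray(G[1],G[2],mid(g)),ray(C[1],C[2],mid(c))]);print(X)
go(X[0][0],X[0][1],.006)"
```

```text
Traceback (most recent call last):
ValueError: max() iterable argument is empty
```

```bash
python3 -c "
from lib import *
G=load('G');C=load('C')
near=lambda V,p:min(blobs(V[0],(0,190,150),(11,255,255),200),key=lambda c:np.hypot(*(mid(c)-p)))
g=mid(near(G,(281,200)));c=mid(near(C,(124,107)))
print(g,c);X=tri([ray(G[1],G[2],g),ray(C[1],C[2],c)]);print(X)
go(X[0][0],X[0][1],.006)"
```

```text
Traceback (most recent call last):
ValueError: min() iterable argument is empty
```

```bash
python3 -c "
from lib import *
G=load('G');C=load('C')
X=tri([ray(G[1],G[2],(282,200.5)),ray(C[1],C[2],(123.6,107.2))]);print(X)
go(X[0][0],X[0][1],.006)"
```

```text
(array([0.52560697, 0.39852996, 0.03348068]), np.float64(0.00011155970201691034))
tool d mm [ 10.2   5.5 111.2] y-yaw -17.6 tilt [-0.002 -0.001]
```

Height 33.5 mm agrees with the text.

In the tool's units: 0.045 m is 0.9, 0.036 m is 0.72.

Request:
{"fn": "shift_gripper", "kwargs": {
  "segments": [
    [[0.2,0.11,0.6,0,1],[0,0,0.9,0,1],[0,0,0.72,0,1],[0,0,0,0,1],[0,0,0,0,0.3],[0,0,0,0,0.3],[0,0,0,0,0.3],[0,0,0,0,0.3],[0,0,0,0,0.3],[0,0,0,0,0.3]]
  ],
  "clamp_n": 30
}}

```text
t: 11.0
eef_pos: [0.5283, 0.4003, 0.0102]
tool_rot: [-0.0, 0.807, 0.59, 0.002]
contact_force: [-1.5, -2.0, 7.3]
gripper_width: 0.577
grasp_force: 30.3
```

Request:
{"fn": "shift_gripper", "kwargs": {
  "segments": [
    [[0,0,-0.6,0,0.3],[0,0,-0.8,0,0.3],[0,0,-0.8,0,0.3],[0,0,0,0,0.3],[0,0,0,0,0.3]]
  ]
}}

```text
t: 11.5
eef_pos: [0.528, 0.3995, 0.1197]
tool_rot: [0.0, 0.807, 0.59, 0.002]
contact_force: [0.3, -0.8, -1.9]
gripper_width: 0.573
grasp_force: 31.7
```

```bash
python3 -c "
from lib import *
go(.54,-.05,.12)"
```

```text
tool d mm [-424.7  147.9   -1.3] y-yaw -17.7 tilt [0.004 0.002]
```

```bash
python3 -c "
from lib import *
go(.493,-.384,.12)"
```

```text
tool d mm [-757.2  204.5   -2.3] y-yaw -17.7 tilt [0.004 0.002]
```

In the tool's units: -0.0446 m is -0.892, -0.0436 m is -0.872.

Request:
{"fn": "shift_gripper", "kwargs": {
  "segments": [
    [[-0.892,0.24,0,0,0.3],[-0.892,0.24,0,0,0.3],[-0.892,0.24,0,0,0.3],[-0.892,0.24,0,0,0.3],[-0.892,0.24,0,0,0.3],[-0.892,0.24,0,0,0.3],[-0.892,0.24,0,0,0.3],[-0.892,0.24,0,0,0.3],[-0.892,0.24,0,0,0.3],[-0.892,0.24,0,0,0.3],[-0.892,0.24,0,0,0.3],[-0.892,0.24,0,0,0.3],[-0.892,0.24,0,0,0.3],[-0.892,0.24,0,0,0.3],[-0.892,0.24,0,0,0.3],[-0.892,0.24,0,0,0.3],[-0.872,0.25,0,0,0.3],[0,0,0,0,0.3],[0,0,0,0,0.3]]
  ]
}}

```text
t: 13.4
eef_pos: [0.4908, -0.3857, 0.1157]
tool_rot: [-0.001, 0.808, 0.589, -0.0]
contact_force: [0.3, 1.4, -1.2]
gripper_width: 0.575
grasp_force: 31.7
```

```bash
python3 - <<'E'
from lib import *
go(.4915,-.386,.018)
img,M,ci=cam("wrist"); cv2.imwrite("pics/wH.png",img)
E
```

```text
tool d mm [-0.2  1.  97.7] y-yaw -17.8 tilt [-0.002  0.001]
```

View pics/wH.png

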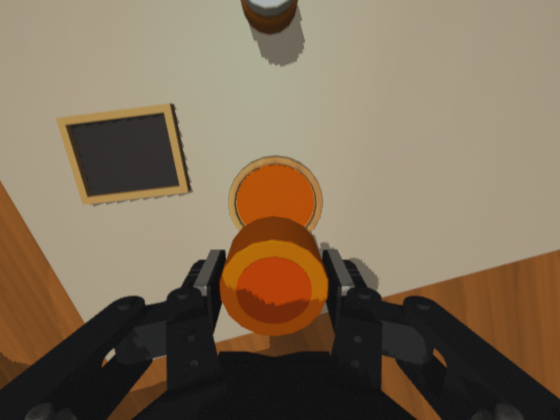

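The puck is held upright over the round tray, whose centre is at (276,200). The grey tray at (124,155) and the jar at (270,10) are clear.

In the tool's units: 0.04 m is 0.8, 0.002 m is 0.04.

Request:
{"fn": "shift_gripper", "kwargs": {
  "segments": [
    [[0.04,0.02,0.8,0,0.3],[0,0,0.8,0,0.3],[0,0,0.28,0,0.3],[0,0,0.04,0,0.3],[0,0,0,0,0.3],[0,0,0.04,0,0.3],[0,0,0,0,0.3],[0,0,0,0,0.3]]
  ]
}}

```text
t: 14.25
eef_pos: [0.4942, -0.3836, 0.02]
tool_rot: [0.001, 0.807, 0.59, 0.0]
contact_force: [0.1, -0.8, -1.3]
gripper_width: 0.575
grasp_force: 31.7
```

In the tool's units: 0.003 m is 0.06, 0.002 m is 0.04.

Request:
{"fn": "shift_gripper", "kwargs": {
  "segments": [
    [[-0.02,0.02,0.06,0,0.3],[0,0,0,0,0.3],[0,0,0.04,0,0.3],[0,0,0,0,0.3],[0,0,0,0,0.3]]
  ]
}}

```text
t: 14.75
eef_pos: [0.4945, -0.3847, 0.0143]
tool_rot: [0.0, 0.807, 0.59, -0.0]
contact_force: [-1.5, 1.3, 4.0]
gripper_width: 0.573
grasp_force: 32.1
```

Contact (4 N). Release with a small opening and lift.

In the tool's units: -0.045 m is -0.9, -0.04 m is -0.8.

Request:
{"fn": "shift_gripper", "kwargs": {
  "segments": [
    [[0,0,0,0,0.66],[0,0,0,0,0.66],[0,0,0,0,0.66],[0,0,-0.4,0,0.66],[0,0,-0.8,0,0.66],[0,0,-0.9,0,0.66],[0,0,-0.9,0,1],[0,0,0,0,1],[0,0,0,0,1]]
  ]
}}

```text
t: 15.65
eef_pos: [0.4949, -0.3848, 0.1651]
tool_rot: [0.001, 0.807, 0.59, 0.0]
contact_force: [-1.0, 0.6, 0.0]
gripper_width: 1.001
grasp_force: 0.0
```

```bash
python3 - <<'E'
from lib import *
img,M,ci=cam("wrist"); np.savez("I.npz",img=img,M=M); cv2.imwrite("pics/wI.png",img)
A,B=load("A"),load("B")
# rubber: black contour in A,B -> top face corners
for n,V,p in(("A",A,(56,125)),("B",B,(287,207))):
    c=min(blobs(V[0],(0,0,0),(180,120,45),300),key=lambda c:np.hypot(*(mid(c)-p)))
    print(n,cv2.approxPolyDP(c,2.5,True).reshape(-1,2).tolist())
x,y,w,h=240,160,100,100
s=np.hstack([cv2.resize(V[0][b:b+90,a:a+110],None,fx=3.5,fy=3.5,interpolation=2) for V,a,b in((A,5,80),(B,235,165))])
cv2.imwrite("pics/rub.png",cv2.convertScaleAbs(s,alpha=3))
E
```

```text
A [[69, 97], [48, 96], [18, 131], [46, 156], [65, 152], [93, 122]]
B [[293, 178], [260, 207], [259, 214], [278, 234], [315, 205]]
```

View pics/wI.png

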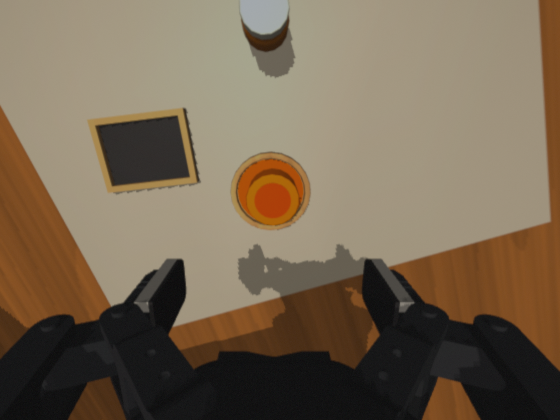

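View pics/rub.png

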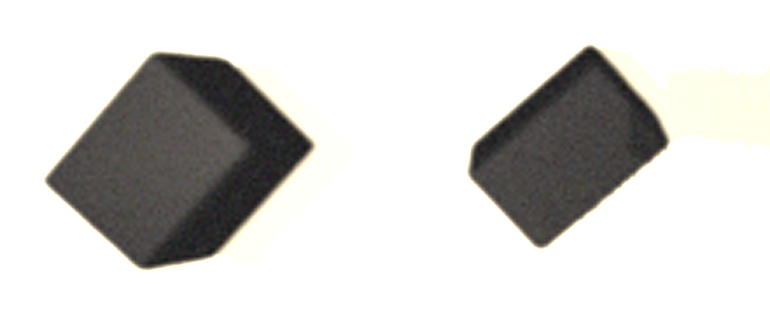

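The puck stands inside the round tray's rim, at (272,200). The enhanced crops show the rubber block's top-face corners clearly in both views.

```bash
python3 - <<'E'
from lib import *
A,B,I=load("A"),load("B"),load("I")
P=[]
for a,b in(((49.3,95.7),(295,186.4)),((18.7,131.4),(259.3,215)),((46.4,156),(279.6,235.3)),((75,121.4),(315,206.4))):
    X,e=tri([ray(A[1],A[2],a),ray(B[1],B[2],b)]); P.append(X); print(np.round(X*1000,1),round(e*1000,1))
P=np.array(P); print(rect(P),P.mean(0))
Q=np.array([onplane(B[1],B[2],b,.036) for b in((295,186.4),(259.3,215),(279.6,235.3),(315,206.4))]); print("B on .036",rect(Q),Q.mean(0))
print("puck",onplane(I[1],I[2],(272.5,200),.038))
def rim(V,near): return min(blobs(V[0],(15,130,60),(28,255,255),200),key=lambda c:np.hypot(*(mid(c)-near)))
ci_,ca=rim(I,(145,150)),rim(A,(245,231))
print("long I",rect(world(I[1],I[2],ci_,.010)),"A",rect(world(A[1],A[2],ca,.010)))
box=lambda c:np.array(cv2.boxPoints(cv2.minAreaRect(c))).mean(0)
print("long tri",tri([ray(A[1],A[2],box(ca)),ray(I[1],I[2],box(ci_))]))
go(.47,-.08,.165)
E
```

```text
[501.8 -78.4  34.5] 1.3
[457.6 -45.5  33.2] 0.4
[437.  -74.9  32.4] 0.1
[ 482.7 -106.7   35.4] 0.1
[470.1 -76.2  55.6  35.8 -35. ] [ 0.46976813 -0.07638749  0.03387039]
B on .036 [470.4 -76.   55.8  35.1 -35.9] [ 0.46998581 -0.07614465  0.036     ]
puck [ 0.49340328 -0.3856922   0.038     ]
long I [ 387.2 -308.7   91.9   70.1  -11.1] A [ 387.2 -309.5   91.3   69.6  -11.3]
long tri (array([ 0.42262507, -0.31021594,  0.09351846]), np.float64(0.0008036205675224112))
tool d mm [ 282.7 -115.2   -1.5] y-yaw -17.7 tilt [-0. -0.]
```

```bash
python3 - <<'E'
from lib import *
A,I=load("A"),load("I");T=cam("top")
def rim(V,near): return min(blobs(V[0],(15,130,60),(28,255,255),200),key=lambda c:np.hypot(*(mid(c)-near)))
X=[proj(I[1],I[2],np.append(p,1)[:3]) for p in()]
print("tri top/A",tri([ray(A[1],A[2],mid(rim(A,(245,231)))),ray(T[1],T[2],(405.9,261.2))]))
print(mid(rim(A,(245,231))),mid(rim(I,(145,150))))
print(tri([ray(A[1],A[2],mid(rim(A,(245,231)))),ray(I[1],I[2],mid(rim(I,(145,150))))]))
go(.47,-.076,.165,54.5)
E
```

```text
tri top/A (array([ 0.38682984, -0.3095816 ,  0.00518511]), np.float64(0.0003105798651221296))
[244.96363286 231.3101336 ] [144.21856094 149.98494992]
(array([ 0.41646461, -0.30957865,  0.07686522]), np.float64(0.0007119219245961834))
tool d mm [ 286.4 -115.8   -2. ] y-yaw -17.7 tilt [-0.002  0.001]
turn(tool z) rad -1.259 q7 -0.0  -> tool d mm after turn: [198.  237.1  -2. ]
```

In the tool's units: 0.034 m is 0.68, 0.033 m is 0.66, -0.14 rad / 3.1416 = -0.0446.

Request:
{"fn": "shift_gripper", "kwargs": {
  "segments": [
    [[0,0,0,-0.0446,1],[0,0,0,-0.0446,1],[0,0,0,-0.0446,1],[0,0,0,-0.0446,1],[0,0,0,-0.0446,1],[0,0,0,-0.0446,1],[0,0,0,-0.0446,1],[0,0,0,-0.0446,1],[0,0,0,-0.0446,1],[0.56,0.68,0,0,1],[0.56,0.68,0,0,1],[0.56,0.68,0,0,1],[0.56,0.68,0,0,1],[0.56,0.68,0,0,1],[0.56,0.68,0,0,1],[0.56,0.66,0,0,1],[0,0,0,0,1],[0,0,0,0,1]]
  ]
}}

```text
t: 17.55
eef_pos: [0.4714, -0.0769, 0.1629]
tool_rot: [-0.001, 0.303, 0.953, -0.0]
contact_force: [0.9, -0.6, 0.1]
gripper_width: 0.998
grasp_force: 0.0
```

```bash
python3 - <<'E'
from lib import *
img,M,ci=cam("wrist"); np.savez("J.npz",img=img,M=M); cv2.imwrite("pics/wJ.png",img)
c=blobs(img,(0,0,0),(180,120,45),300)
for k in c:
    if mid(k)[1]<290: print(mid(k),cv2.contourArea(k),cv2.approxPolyDP(k,3,True).reshape(-1,2).tolist(),rect(world(M,ci,k,.036)))
go(.47,-.076,.007,54.5)
E
```

```text
[ 51.85609858 248.89839181] 3192.0 [[50, 210], [10, 229], [56, 287], [93, 270]] [ 388.5 -281.8   70.2   48.5  -11. ]
[274.3372093  193.94832041] 2580.0 [[257, 162], [255, 225], [293, 226], [293, 163]] [467.8 -74.2  60.5  38.3 -35.3]
tool d mm [  2.3   1.  155.9] y-yaw 54.5 tilt [-0.002  0.   ]
turn(tool z) rad 0.001 q7 0.62  -> tool d mm after turn: [  2.3   1.  155.9]
```

In the tool's units: 0.045 m is 0.9, 0.04 m is 0.8.

Request:
{"fn": "shift_gripper", "kwargs": {
  "segments": [
    [[0.04,0.02,0.8,0,1],[0,0,0.9,0,1],[0,0,0.9,0,1],[0,0,0.5,0,1],[0,0,0,0,1],[0,0,0,0,1]]
  ]
}}

```text
t: 18.2
eef_pos: [0.4711, -0.0765, 0.0087]
tool_rot: [-0.001, 0.305, 0.952, -0.0]
contact_force: [0.8, 0.0, 0.5]
gripper_width: 0.998
grasp_force: 0.0
```

Request:
{"fn": "shift_gripper", "kwargs": {
  "segments": [
    [[0,0,0,0,0.2],[0,0,0,0,0.2],[0,0,0,0,0.2],[0,0,0,0,0.2],[0,0,0,0,0.2],[0,0,0,0,0.2],[0,0,0,0,0.2]]
  ],
  "clamp_n": 35
}}

```text
t: 18.9
eef_pos: [0.4721, -0.076, 0.01]
tool_rot: [0.001, 0.305, 0.952, -0.0]
contact_force: [-1.6, -0.8, 7.0]
gripper_width: 0.463
grasp_force: 35.4
```

Request:
{"fn": "shift_gripper", "kwargs": {
  "segments": [
    [[0,0,-0.6,0,0.2],[0,0,-0.8,0,0.2],[0,0,-0.8,0,0.2],[0,0,0,0,0.2],[0,0,0,0,0.2]]
  ]
}}

```text
t: 19.4
eef_pos: [0.4716, -0.0762, 0.1197]
tool_rot: [0.001, 0.305, 0.952, -0.0]
contact_force: [-0.6, -0.2, -2.1]
gripper_width: 0.458
grasp_force: 36.6
```

```bash
python3 -c "
from lib import *
go(.388,-.309,.115,78.8)"
```

```text
tool d mm [ -67.2 -238.     4.9] y-yaw 54.5 tilt [ 0.002 -0.001]
turn(tool z) rad -0.424 q7 0.54  -> tool d mm after turn: [  36.8 -244.6    4.9]
```

The manual's scale: shifts go in shares of 50 mm and turns go in shares of 180 degrees. Converting my numbers, -0.041 m is -0.82, -0.04 m is -0.8, -0.1413 rad / 3.1416 = -0.045.

Request:
{"fn": "shift_gripper", "kwargs": {
  "segments": [
    [[0,0,0,-0.045,0.2],[0,0,0,-0.045,0.2],[0,0,0,-0.045,0.2],[0.12,-0.82,0,0,0.2],[0.12,-0.82,0,0,0.2],[0.12,-0.82,0,0,0.2],[0.12,-0.82,0,0,0.2],[0.12,-0.82,0,0,0.2],[0.12,-0.8,0,0,0.2],[0,0,0,0,0.2],[0,0,0,0,0.2]]
  ]
}}

```text
t: 20.5
eef_pos: [0.387, -0.3093, 0.1174]
tool_rot: [-0.001, 0.099, 0.995, 0.001]
contact_force: [-0.2, 1.7, -0.1]
gripper_width: 0.466
grasp_force: 36.5
```

```bash
python3 -c "
from lib import *
go(.388,-.309,.018,78.8)
img,M,ci=cam('wrist'); cv2.imwrite('pics/wK.png',img)"
```

```text
tool d mm [-1.2  0.3 99.4] y-yaw 78.7 tilt [-0.002  0.002]
turn(tool z) rad -0.002 q7 1.42  -> tool d mm after turn: [-1.2  0.3 99.4]
```

In the tool's units: 0.04 m is 0.8, 0.016 m is 0.32.

Request:
{"fn": "shift_gripper", "kwargs": {
  "segments": [
    [[-0.02,0,0.8,0,0.2],[0,0,0.8,0,0.2],[0,0,0.32,0,0.2],[0,0,0,0,0.2],[0,0,0.06,0,0.2],[0,0,0,0,0.2],[0,0,0.04,0,0.2],[0,0,0,0,0.2]]
  ]
}}

```text
t: 21.35
eef_pos: [0.3897, -0.3096, 0.0185]
tool_rot: [0.0, 0.098, 0.995, -0.0]
contact_force: [-0.2, -0.5, -1.2]
gripper_width: 0.461
grasp_force: 36.4
```

In the tool's units: 0.003 m is 0.06, 0.0015 m is 0.03.

Request:
{"fn": "shift_gripper", "kwargs": {
  "segments": [
    [[0,0,0.06,0,0.2],[0,0,0,0,0.2],[0,0,0.03,0,0.2],[0,0,0,0,0.2],[0,0,0,0,0.2]]
  ]
}}

```text
t: 21.85
eef_pos: [0.3894, -0.3093, 0.014]
tool_rot: [-0.0, 0.097, 0.995, -0.0]
contact_force: [-3.1, 0.5, 8.2]
gripper_width: 0.459
grasp_force: 37.7
```

Request:
{"fn": "shift_gripper", "kwargs": {
  "segments": [
    [[0,0,0,0,0.6],[0,0,0,0,0.6],[0,0,0,0,0.6],[0,0,-0.4,0,0.6],[0,0,-0.8,0,0.6],[0,0,-0.9,0,0.6],[0,0,-0.9,0,1],[0,0,0,0,1],[0,0,0,0,1]]
  ]
}}

```text
t: 22.75
eef_pos: [0.3896, -0.3098, 0.1642]
tool_rot: [0.001, 0.098, 0.995, -0.001]
contact_force: [-0.6, 0.2, -0.1]
gripper_width: 1.005
grasp_force: 0.0
```

```bash
python3 - <<'E'
from lib import *
img,M,ci=cam("wrist"); np.savez("K.npz",img=img,M=M); cv2.imwrite("pics/wK2.png",img)
for c in blobs(img,(0,0,0),(180,120,70),300):
    if mid(c)[1]<290: print("dark",mid(c),cv2.contourArea(c),rect(world(M,ci,c,.04)))
for c in blobs(img,(15,130,60),(28,255,255),300):
    if mid(c)[1]<290: print("rim",mid(c),cv2.contourArea(c),rect(world(M,ci,c,.01)))
C=load("C");T=cam("top");S=cam("scene")
print("stake tri",tri([ray(C[1],C[2],(368,46)),ray(S[1],S[2],(379.5,196))]))
B=load("B");x0,y0,x1,y1=345,0,440,85
g=cv2.cvtColor(B[0],cv2.COLOR_BGR2GRAY)[15:65,370:415]; print(g[::4,::3])
go(.60,.12,.165); go(.60,-.12,.165)
print(bot.get_obs()["q"])
E
```

```text
dark [274.67942197 186.28662813] 4325.0 [ 379.3 -307.4   71.4   52.6  -11.1]
rim [274.43484773 184.92552837] 6009.0 [ 384.7 -308.5   89.5   70.4  -11.1]
rim [225.40459709 289.94621938] 3756.0 [ 490.8 -383.7   86.1   79.9    8.4]
stake tri (array([0.63644669, 0.16442255, 0.04264314]), np.float64(0.00020922495239799225))
[[64 65 66 65 65 65 65 65 65 64 65 65 65 67 65]
 [65 66 66 65 66 64 65 65 64 65 64 65 65 64 65]
 [66 66 66 68 67 67 60 52 49 52 56 65 66 65 65]
 [67 64 66 64 63 46 32 26 26 27 49 56 64 65 66]
 [66 66 66 66 47 27 26 25 28 31 32 53 58 64 65]
 [65 66 65 60 43 43 43 36 31 33 33 37 60 65 65]
 [65 65 66 54 44 47 65 65 35 33 34 40 58 63 64]
 [68 67 65 63 50 65 65 65 40 33 34 56 63 65 64]
 [66 64 65 65 53 64 65 64 37 34 52 61 66 65 66]
 [66 66 65 64 65 55 55 53 49 56 65 65 66 66 65]
 [66 66 66 66 66 66 65 65 65 64 65 65 65 64 64]
 [66 66 65 65 66 65 66 66 66 66 67 66 65 66 65]
 [66 67 67 66 66 65 65 65 65 65 65 65 65 65 65]]
tool d mm [-124.5  461.8   -2.7] y-yaw 78.8 tilt [-0.002  0.001]
tool d mm [-171.   226.3   -3. ] y-yaw 78.8 tilt [-0.002  0.001]
[ 1.37544182  0.45691316 -1.02487491  1.99256426  0.47805796  0.95859427
  1.48505159]
```

In the tool's units: 0.037 m is 0.74, -0.03 m is -0.6.

Request:
{"fn": "shift_gripper", "kwargs": {
  "segments": [
    [[-0.6,0.74,0,0,1],[-0.6,0.74,0,0,1],[-0.6,0.74,0,0,1],[-0.6,0.74,0,0,1],[-0.6,0.74,0,0,1],[-0.6,0.74,0,0,1],[0,0,0,0,1],[0,0,0,0,1]]
  ]
}}

```text
t: 23.7
eef_pos: [0.6089, -0.1242, 0.1616]
tool_rot: [-0.001, 0.096, 0.995, 0.001]
contact_force: [-1.1, -0.3, -0.2]
gripper_width: 1.0
grasp_force: 0.0
```

```bash
python3 - <<'E'
from lib import *
img,M,ci=cam("wrist"); np.savez("L.npz",img=img,M=M); cv2.imwrite("pics/wL.png",img)
g=cv2.cvtColor(img,cv2.COLOR_BGR2GRAY)
for P in((.655,-.12,.034),): 
    u,v=proj(M,ci,np.array(P)); print(u,v)
go(.637,.1645,.165); print(bot.get_obs()["q"])
E
```

```text
287.15535848519653 244.20806743845827
tool d mm [ 27.7 290.7  -3.4] y-yaw 78.9 tilt [-0.003  0.   ]
[ 0.76159196  0.64308913 -0.94024183  1.70691894  0.57508393  1.09681359
  1.0177064 ]
```

In the tool's units: 0.046 m is 0.92, -0.001 m is -0.02.

Request:
{"fn": "shift_gripper", "kwargs": {
  "segments": [
    [[-0.02,0.92,0,0,1],[-0.02,0.92,0,0,1],[-0.02,0.92,0,0,1],[-0.02,0.92,0,0,1],[-0.02,0.92,0,0,1],[-0.02,0.92,0,0,1],[0,0,0,0,1],[0,0,0,0,1]]
  ]
}}

```text
t: 24.55
eef_pos: [0.6677, 0.1427, 0.1625]
tool_rot: [-0.001, 0.097, 0.995, -0.001]
contact_force: [-0.1, -1.2, -1.4]
gripper_width: 1.0
grasp_force: 0.0
```

```bash
python3 - <<'E'
from lib import *
img,M,ci=cam("wrist"); np.savez("M.npz",img=img,M=M); cv2.imwrite("pics/wM.png",img)
for c in blobs(img,(12,120,50),(30,255,255),200):
    print("yel",mid(c),cv2.contourArea(c),rect(world(M,ci,c,.045)))
for P in((.655,-.12,.034),): print(proj(M,ci,np.array(P)))
go(.637,.1645,.165); print(bot.get_obs()["q"])
L=load("L");K=load("K")[0]
s=np.zeros((600,800,3),np.uint8)
s[:300,:400]=cv2.resize(L[0],(400,300)); s[:300,400:]=cv2.resize(img,(400,300)); s[300:,:400]=cv2.convertScaleAbs(cv2.resize(K[110:290,180:420],(400,300)),alpha=2.5)
s[300:,400:]=cv2.resize(L[0][120:285,170:390],(400,300),interpolation=2)
cv2.imwrite("pics/mont.png",s)
E
```

```text
yel [275.75294192 318.45925785] 13115.0 [804.2 114.9 212.9 120.3  90. ]
yel [495.30080664 284.93094777] 12128.5 [826.6 319.4 176.  159.9   4. ]
yel [ 98.0282822  402.11605093] 1597.0 [850.3 -98.4  66.   59.9  78.9]
yel [292.07009406 161.12962247] 1293.5 [635.1 164.8  35.1  34.5 -11.1]
yel [ 11.91387856 336.0755886 ] 538.0 [ 753.2 -151.2   66.6   21.6  -58.2]
yel [ 86.76894776 317.09492274] 226.5 [749.4 -63.   34.8  10.9 -89.9]
yel [445.83333333 383.43993994] 222.0 [906.  288.9  29.7  19.4  70.7]
[  4.41014199 237.55737032]
tool d mm [35.2 17.2 -2.6] y-yaw 78.7 tilt [-0.001 -0.002]
[ 0.28297444  0.72729689 -0.90840689  1.55026051  0.60757379  1.16887723
  0.62616358]
```

View pics/mont.png

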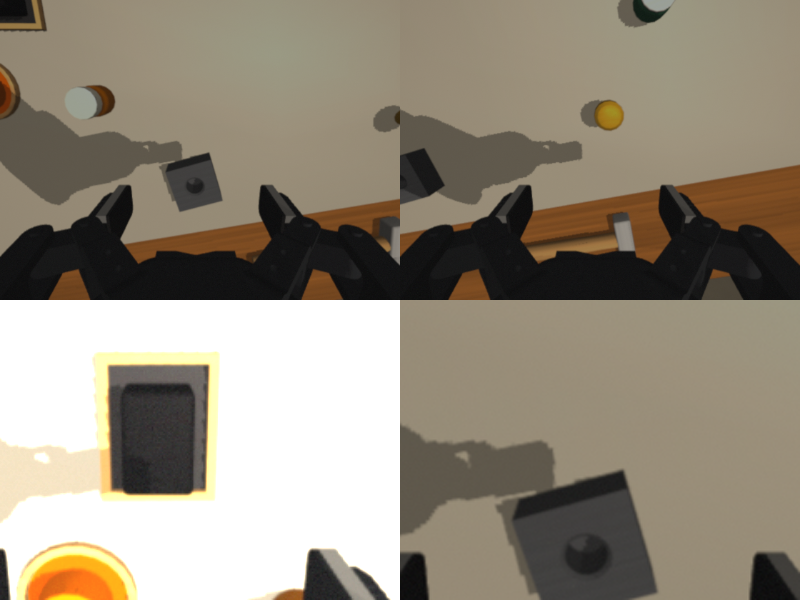

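The left crop shows the rubber block lying lengthwise inside the grey tray. The bore is in view L at about (273,259), and the stake head is at (292,161) in view M.

```bash
python3 - <<'E'
from lib import *
B,K,L,Mv,C=[load(n) for n in "BKLMC"]
def bore(V,u,v,r):
    g=cv2.GaussianBlur(cv2.cvtColor(V[0],cv2.COLOR_BGR2GRAY),(3,3),0)[v-r:v+r,u-r:u+r].astype(int)
    ref=np.median(np.r_[g[0],g[-1]]); m=(abs(g-ref)>4).astype(np.uint8)
    k,l,st,ce=cv2.connectedComponentsWithStats(m); 
    i=1+np.argmin([np.hypot(*(c-[r,r])) for c in ce[1:]])
    c=cv2.convexHull(cv2.findContours((l==i).astype(np.uint8),0,1)[0][0])
    e=cv2.fitEllipse(c); print("ref",ref,"area",st[i,4],np.round(e[1],1)); return np.array(e[0])+[u-r,v-r]
b=bore(B,392,38,20); l=bore(L,273,259,20); print(b,l)
print("bore tri",tri([ray(B[1],B[2],b),ray(L[1],L[2],l)]))
for V,p in((B,b),(L,l)): print(onplane(V[1],V[2],p,.034))
for V,p in((C,(368,46)),(Mv,(292.1,161.1))): print("stake head on .048",onplane(V[1],V[2],p,.045))
print("stake tri",tri([ray(C[1],C[2],(366.5,47)),ray(Mv[1],Mv[2],(292.1,161.1))]))
print("rubber",[np.round(onplane(K[1],K[2],p,.04)[:2],4) for p in((253.2,226.4),(297.6,226.4),(297.6,165),(253.2,165))])
E
```

```text
ref 65.0 area 630 [27.5 32.9]
ref 65.0 area 573 [26.  29.3]
[392.63127708  37.11422539] [272.56864738 260.46437454]
bore tri (array([ 0.67120387, -0.13774947,  0.03081229]), np.float64(0.00040546789119700043))
[ 0.67057633 -0.13712141  0.034     ]
[ 0.66929507 -0.13715499  0.034     ]
stake head on .048 [0.63566939 0.16485481 0.045     ]
stake head on .048 [0.63445666 0.16495518 0.045     ]
stake tri (array([0.63518864, 0.16514312, 0.04147837]), np.float64(0.00021374541406094915))
rubber [array([ 0.4108, -0.334 ]), array([ 0.4189, -0.2932]), array([ 0.362 , -0.2832]), array([ 0.3544, -0.3217])]
```

```bash
python3 -c "
from lib import *
go(.635,.165,.165)"
```

```text
tool d mm [37.2 17.3 -2.6] y-yaw 78.7 tilt [-0.001 -0.002]
```

In the tool's units: 0.037 m is 0.74, 0.017 m is 0.34.

Request:
{"fn": "shift_gripper", "kwargs": {
  "segments": [
    [[0.74,0.34,-0.06,0,1],[0,0,0,0,1],[0,0,0,0,1],[0,0,0,0,1]]
  ]
}}

```text
t: 25.0
eef_pos: [0.6362, 0.164, 0.166]
tool_rot: [0.0, 0.099, 0.995, -0.001]
contact_force: [0.2, 0.9, -0.8]
gripper_width: 0.995
grasp_force: 0.0
```

```bash
python3 - <<'E'
from lib import *
img,M,ci=cam("wrist"); np.savez("N.npz",img=img,M=M); Mv=load("M")
for V in((img,M,ci),Mv):
    c=min([c for c in blobs(V[0],(12,120,50),(30,255,255),200)],key=lambda c:np.hypot(*(mid(c)-(275,190))))
    e=cv2.fitEllipse(cv2.convexHull(c)); print(mid(c),cv2.contourArea(c),np.round(e[0],1),np.round(e[1],1),[np.round(onplane(V[1],V[2],e[0],z),4) for z in(.038,.048)])
go(.635,.165,.027); go(.67,-.137,.165)
E
```

```text
[275.48355445 198.00414594] 1206.0 [275.5 198. ] [38.8 41.1] [array([0.6353, 0.1655, 0.038 ]), array([0.6327, 0.166 , 0.048 ])]
[292.07009406 161.12962247] 1293.5 [292.1 161.1] [40.8 41.9] [array([0.6355, 0.1652, 0.038 ]), array([0.634 , 0.1649, 0.048 ])]
tool d mm [  1.5   0.6 139. ] y-yaw 78.6 tilt [ 0.    -0.001]
tool d mm [ -92.5 -288.7    1.5] y-yaw 78.6 tilt [ 0.    -0.001]
```

In the tool's units: -0.048 m is -0.96, -0.047 m is -0.94.

Request:
{"fn": "shift_gripper", "kwargs": {
  "segments": [
    [[-0.3,-0.94,0,0,1],[-0.3,-0.94,0,0,1],[-0.3,-0.94,0,0,1],[-0.3,-0.94,0,0,1],[-0.3,-0.94,0,0,1],[-0.3,-0.96,0,0,1],[0,0,0,0,1],[0,0,0,0,1],[0,0,0,0,1]]
  ]
}}

```text
t: 25.95
eef_pos: [0.6687, -0.1268, 0.1663]
tool_rot: [-0.0, 0.097, 0.995, 0.0]
contact_force: [-0.4, 1.0, -0.4]
gripper_width: 1.001
grasp_force: 0.0
```

```bash
python3 - <<'E'
from lib import *
img,M,ci=cam("wrist"); np.savez("O.npz",img=img,M=M)
o=bot.get_obs()["eef_pos"]; print(o)
u,v=proj(M,ci,np.array([.670,-.137,.034])).astype(int); print(u,v)
g=cv2.GaussianBlur(cv2.cvtColor(img,cv2.COLOR_BGR2GRAY),(3,3),0)[v-26:v+26,u-26:u+26].astype(int)
print(g[::3,::3])
for d in(4,8,14):
    m=(abs(g-np.median(g[:4]))>d).astype(np.uint8)
    k,l,st,ce=cv2.connectedComponentsWithStats(m); i=l[26,26] or 1+np.argmax(st[1:,4])
    e=cv2.fitEllipse(cv2.convexHull(cv2.findContours((l==i).astype(np.uint8),0,1)[0][0])); p=np.array(e[0])+[u-26,v-26]
    print(d,st[i],p,np.round(e[1],1),onplane(M,ci,p,.034))
E
```

```text
[ 0.66870371 -0.12603762  0.16649529]
263 201
[[57 65 69 69 70 70 70 70 70 70 70 70 70 70 70 70 70 71]
 [69 69 69 70 70 70 70 70 69 69 70 70 70 71 71 71 71 71]
 [69 69 70 70 69 69 69 69 69 71 70 70 70 70 71 71 70 70]
 [69 69 69 69 70 69 70 70 70 70 70 70 70 69 69 70 70 70]
 [70 70 70 70 70 69 69 68 65 63 65 69 69 69 70 71 71 71]
 [70 70 69 69 69 69 61 57 61 47 46 51 66 71 71 70 70 70]
 [70 69 69 69 69 62 64 69 69 63 45 45 48 64 70 70 70 70]
 [69 69 69 70 67 55 68 69 70 66 46 45 46 51 69 70 69 69]
 [71 71 71 71 65 44 60 70 69 58 45 45 43 43 66 70 70 70]
 [70 68 67 69 58 31 35 63 66 48 45 44 34 43 64 71 70 70]
 [53 54 46 49 44 33 28 37 43 38 37 32 31 47 66 69 69 69]
 [45 45 45 45 44 41 30 31 35 31 32 31 38 55 69 70 71 70]
 [44 46 45 46 45 44 41 35 33 32 34 43 55 67 70 70 69 69]
 [45 45 45 45 45 44 43 43 42 51 59 60 67 69 69 69 69 69]
 [45 45 44 45 45 45 45 45 45 47 67 69 69 69 69 69 70 70]
 [46 45 46 46 45 45 47 46 45 46 66 69 69 70 70 70 69 69]
 [51 45 45 45 44 45 44 45 45 51 68 71 70 70 70 69 68 69]
 [66 45 45 45 45 45 45 45 46 50 70 69 69 69 69 70 70 72]]
4 [   0   12   43   40 1148] [256.48947334 209.02302551] [36.5 50.7] [ 0.67600434 -0.14501986  0.034     ]
8 [   0   13   42   39 1070] [256.24807739 209.36433029] [36.3 50. ] [ 0.67629163 -0.14531588  0.034     ]
14 [  0  13  41  39 962] [255.97756767 209.32645035] [35.4 49. ] [ 0.67620499 -0.14556002  0.034     ]
```

```bash
python3 -c "
from lib import *
O=load('O');print(onplane(O[1],O[2],(263.8,200.3),.034))
go(.6347,.1655,.10)"
```

```text
[ 0.66893547 -0.13646806  0.034     ]
tool d mm [ 89.3 279.5  66.7] y-yaw 78.9 tilt [0.    0.001]
```

In the tool's units: 0.046 m is 0.92, 0.045 m is 0.9.

Request:
{"fn": "shift_gripper", "kwargs": {
  "segments": [
    [[0.3,0.92,0,0,1],[0.3,0.92,0,0,1],[0.3,0.92,0,0,1],[0.3,0.92,0,0,1],[0.3,0.92,0,0,1],[0.3,0.9,0,0,1],[0,0.08,0.6,0,1],[0,0,0.72,0,1],[0,0,0,0,1],[0,0,0,0,1],[0,0,0,0,1]]
  ]
}}

```text
t: 27.1
eef_pos: [0.6354, 0.1644, 0.1024]
tool_rot: [0.001, 0.097, 0.995, 0.001]
contact_force: [0.2, -0.2, 0.3]
gripper_width: 1.005
grasp_force: 0.0
```

```bash
python3 -c "
from lib import *
go(.6347,.1655,.027,79)"
```

```text
tool d mm [ 1.1  0.9 75.4] y-yaw 78.8 tilt [0.002 0.001]
turn(tool z) rad -0.003 q7 0.53  -> tool d mm after turn: [ 1.1  0.9 75.4]
```

In the tool's units: 0.03 m is 0.6, 0.014 m is 0.28.

Request:
{"fn": "shift_gripper", "kwargs": {
  "segments": [
    [[0.02,0.02,0.6,0,1],[0,0,0.6,0,1],[0,0,0.28,0,1],[0,0,0,0,1],[0,0,0,0,1],[0,0,0,0,1]]
  ]
}}

```text
t: 27.7
eef_pos: [0.635, 0.1653, 0.0284]
tool_rot: [0.001, 0.098, 0.995, 0.001]
contact_force: [-0.4, 0.5, 0.3]
gripper_width: 1.001
grasp_force: 0.0
```

Request:
{"fn": "shift_gripper", "kwargs": {
  "segments": [
    [[0,0,0,0,0.15],[0,0,0,0,0.15],[0,0,0,0,0.15],[0,0,0,0,0.15],[0,0,0,0,0.15],[0,0,0,0,0.15],[0,0,0,0,0.15],[0,0,0,0,0.15]]
  ],
  "clamp_n": 50
}}

```text
t: 28.5
eef_pos: [0.6341, 0.1649, 0.027]
tool_rot: [0.0, 0.097, 0.995, 0.0]
contact_force: [-0.1, 0.4, 5.4]
gripper_width: 0.393
grasp_force: 49.6
```

In the tool's units: -0.01 m is -0.2, -0.005 m is -0.1.

Request:
{"fn": "shift_gripper", "kwargs": {
  "segments": [
    [[0,0,-0.1,0,0.15],[0,0,-0.2,0,0.15],[0,0,0,0,0.15],[0,0,0,0,0.15]]
  ]
}}

```text
t: 28.9
eef_pos: [0.6339, 0.1646, 0.0416]
tool_rot: [0.0, 0.097, 0.995, 0.0]
contact_force: [0.2, 0.4, -2.2]
gripper_width: 0.394
grasp_force: 50.1
```

```bash
python3 - <<'E'
from lib import *
print(bot.get_obs()["contact_force"],bot.get_obs()["torque"])
S=cam("scene"); W=cam("wrist"); np.savez("P.npz",img=W[0],M=W[1])
for n,V in(("S",S),("W",W)):
  for c in blobs(V[0],(13,120,50),(30,255,255),60)[:8]:
    x,y,w,h=cv2.boundingRect(c)
    if n=="S" and not 340<x<420: continue
    print(n,mid(c),cv2.contourArea(c),(x,y,w,h))
E
```

```text
[ 0.19224261  0.4461939  -2.21421529] [0.04985986 0.04875148 0.04314365]
S [417.37648302 303.76881196] 2051.0 (366, 259, 96, 107)
W [273.56722496 277.11477833] 5075.0 (237, 231, 75, 89)
W [541.22900235 373.90120382] 1204.5 (507, 356, 53, 46)
W [401.28761297 399.03934078] 627.0 (375, 381, 54, 39)
```

```bash
python3 -c "
from lib import *
go(.669,-.137,.105)"
```

```text
tool d mm [ -93.2 -288.9  -63.8] y-yaw 78.8 tilt [-0. -0.]
```

In the tool's units: -0.046 m is -0.92, -0.04 m is -0.8.

Request:
{"fn": "shift_gripper", "kwargs": {
  "segments": [
    [[0,0,-0.8,0,0.15],[0,0,-0.5,0,0.15],[-0.3,-0.92,0,0,0.15],[-0.3,-0.92,0,0,0.15],[-0.3,-0.92,0,0,0.15],[-0.3,-0.92,0,0,0.15],[-0.3,-0.92,0,0,0.15],[-0.3,-0.92,0,0,0.15],[-0.06,-0.24,0,0,0.15],[0,0,0,0,0.15],[0,0,0,0,0.15],[0,0,0,0,0.15]]
  ]
}}

```text
t: 30.2
eef_pos: [0.6691, -0.1331, 0.1065]
tool_rot: [-0.0, 0.096, 0.995, 0.001]
contact_force: [-0.2, 0.5, -1.9]
gripper_width: 0.392
grasp_force: 50.9
```

```bash
python3 - <<'E'
from lib import *
go(.669,-.137,.075,78.8)
S=cam("scene"); W=cam("wrist"); np.savez("Q.npz",img=W[0],M=W[1])
s=np.hstack([cv2.resize(W[0][130:330,160:390],(460,400),interpolation=2),cv2.resize(S[0][190:330,240:360],(340,400),interpolation=2)])
cv2.imwrite("pics/ins.png",s)
E
```

```text
tool d mm [-0.6 -3.9 31.5] y-yaw 79.0 tilt [0.    0.001]
turn(tool z) rad 0.004 q7 1.0  -> tool d mm after turn: [-0.7 -3.9 31.5]
```

View pics/ins.png

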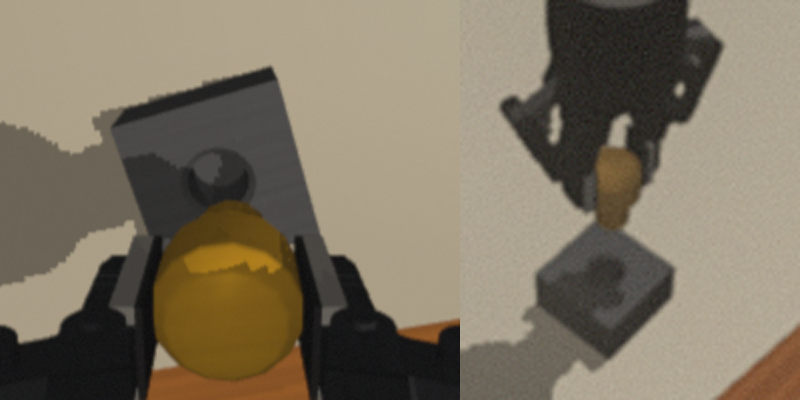

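The left crop shows the stake upright in the fingers, with the bore mouth centred at crop column 219 against 228 for the head. That is about 4 mm to go along −tool y, as computed.

In the tool's units: 0.02 m is 0.4, 0.012 m is 0.24.

```bash
python3 -c "
from lib import *
Q=load('Q');print(onplane(Q[1],Q[2],(269.7,220.7),.034))"
```

```text
[ 0.66999792 -0.13649351  0.034     ]
```

Request:
{"fn": "shift_gripper", "kwargs": {
  "segments": [
    [[-0.01,-0.08,0.4,0,0.15],[0,0,0.24,0,0.15],[0,0,0,0,0.15],[0,0,0,0,0.15],[0,0,0,0,0.15]]
  ]
}}

```text
t: 30.8
eef_pos: [0.6692, -0.1396, 0.0746]
tool_rot: [0.0, 0.097, 0.995, 0.0]
contact_force: [0.3, -0.5, -2.6]
gripper_width: 0.394
grasp_force: 50.9
```

```bash
python3 -c "
from lib import *
go(.669,-.137,.061,78.8)"
```

```text
tool d mm [ 0.7  2.5 13.6] y-yaw 78.8 tilt [0. 0.]
turn(tool z) rad 0.001 q7 0.99  -> tool d mm after turn: [ 0.7  2.5 13.6]
```

In the tool's units: 0.006 m is 0.12, 0.0025 m is 0.05.

Request:
{"fn": "shift_gripper", "kwargs": {
  "segments": [
    [[0.006,0.05,0,0,0.15],[0,0,0,0,0.15],[0,0,0.12,0,0.15],[0,0,0,0,0.15],[0,0,0,0,0.15]]
  ]
}}

```text
t: 31.3
eef_pos: [0.6688, -0.1376, 0.068]
tool_rot: [-0.0, 0.097, 0.995, -0.0]
contact_force: [0.5, 0.3, -2.1]
gripper_width: 0.394
grasp_force: 50.8
```

```bash
python3 -c "
from lib import *
go(.6693,-.137,.058,78.8)"
```

```text
tool d mm [-0.3  0.7 10. ] y-yaw 78.8 tilt [-0.001 -0.   ]
turn(tool z) rad 0.0 q7 0.98  -> tool d mm after turn: [-0.3  0.7 10. ]
```

In the tool's units: 0.003 m is 0.06, 0.0007 m is 0.014.

Request:
{"fn": "shift_gripper", "kwargs": {
  "segments": [
    [[-0.006,0.014,0.06,0,0.15],[0,0,0,0,0.15],[0,0,0.06,0,0.15],[0,0,0,0,0.15],[0,0,0.06,0,0.15],[0,0,0,0,0.15],[0,0,0,0,0.15]]
  ]
}}

```text
t: 32.0
eef_pos: [0.6695, -0.1368, 0.0593]
tool_rot: [-0.0, 0.097, 0.995, 0.0]
contact_force: [-0.2, 0.5, -2.3]
gripper_width: 0.397
grasp_force: 50.8
```

```bash
python3 -c "
from lib import *
go(.6693,-.137,.058,78.8)"
```

```text
tool d mm [ 0.1 -0.2  1.3] y-yaw 78.8 tilt [-0.  0.]
turn(tool z) rad 0.0 q7 0.97  -> tool d mm after turn: [ 0.1 -0.2  1.3]
```

Foot at about 32 mm, already in the mouth without contact. Going on.

In the tool's units: 0.003 m is 0.06.

Request:
{"fn": "shift_gripper", "kwargs": {
  "segments": [
    [[0,0,0.06,0,0.15],[0,0,0,0,0.15],[0,0,0.06,0,0.15],[0,0,0,0,0.15],[0,0,0,0,0.15]]
  ]
}}

```text
t: 32.5
eef_pos: [0.6694, -0.1371, 0.0531]
tool_rot: [-0.0, 0.097, 0.995, -0.0]
contact_force: [-0.2, -0.9, -1.7]
gripper_width: 0.395
grasp_force: 50.7
```

```bash
python3 -c "
from lib import *
go(.6693,-.137,.033,78.8)"
```

```text
tool d mm [ 0.1  0.1 20.1] y-yaw 78.8 tilt [-0. -0.]
turn(tool z) rad 0.0 q7 0.97  -> tool d mm after turn: [ 0.1  0.1 20.1]
```

In the tool's units: 0.004 m is 0.08.

Request:
{"fn": "shift_gripper", "kwargs": {
  "segments": [
    [[0,0,0.08,0,0.15],[0,0,0,0,0.15],[0,0,0.08,0,0.15],[0,0,0,0,0.15],[0,0,0.08,0,0.15],[0,0,0,0,0.15],[0,0,0,0,0.15]]
  ]
}}

```text
t: 33.2
eef_pos: [0.6694, -0.137, 0.041]
tool_rot: [-0.0, 0.097, 0.995, -0.0]
contact_force: [0.6, -2.5, -3.8]
gripper_width: 0.393
grasp_force: 50.6
```

```bash
python3 -c "
from lib import *
go(.6693,-.137,.033,78.8)"
```

```text
tool d mm [0.1 0.  8. ] y-yaw 78.8 tilt [-0. -0.]
turn(tool z) rad 0.0 q7 0.96  -> tool d mm after turn: [0.1 0.  8. ]
```

Sliding freely with the foot at about 14 mm; home is at TCP ≈ 33 mm.

In the tool's units: 0.003 m is 0.06, 0.002 m is 0.04.

Request:
{"fn": "shift_gripper", "kwargs": {
  "segments": [
    [[0,0,0.06,0,0.15],[0,0,0,0,0.15],[0,0,0.06,0,0.15],[0,0,0,0,0.15],[0,0,0.04,0,0.15],[0,0,0,0,0.15],[0,0,0,0,0.15]]
  ]
}}

```text
t: 33.9
eef_pos: [0.6697, -0.137, 0.0336]
tool_rot: [0.0, 0.098, 0.995, -0.0]
contact_force: [-0.2, -3.5, 0.9]
gripper_width: 0.396
grasp_force: 53.4
```

In the tool's units: 0.001 m is 0.02.

Request:
{"fn": "shift_gripper", "kwargs": {
  "segments": [
    [[0,0,0.02,0,0.15],[0,0,0,0,0.15],[0,0,0.02,0,0.15],[0,0,0,0,0.15],[0,0,0,0,0.15]]
  ]
}}

```text
t: 34.4
eef_pos: [0.6697, -0.137, 0.0335]
tool_rot: [0.0, 0.098, 0.995, -0.001]
contact_force: [-5.8, -4.9, 14.5]
gripper_width: 0.394
grasp_force: 60.2
```

Firm stop at the expected height. Release, lift clear, then check that it is home by touching the dome with shut fingers (expected at 62 mm).

In the tool's units: -0.03 m is -0.6, -0.02 m is -0.4.

Request:
{"fn": "shift_gripper", "kwargs": {
  "segments": [
    [[0,0,-0.02,0,0.6],[0,0,0,0,0.6],[0,0,0,0,0.6],[0,0,0,0,0.6],[0,0,-0.4,0,0.6],[0,0,-0.6,0,0.6],[0,0,0,0,0],[0,0,0,0,0],[0,0,0,0,0],[0,0,0,0,0],[0,0,0,0,0],[0,0,0,0,0]]
  ],
  "clamp_n": 20
}}

```text
t: 35.6
eef_pos: [0.6692, -0.1368, 0.0819]
tool_rot: [-0.0, 0.097, 0.995, 0.0]
contact_force: [-0.5, 0.2, -0.3]
gripper_width: -0.002
grasp_force: 0.0
```

```bash
python3 -c "
from lib import *
go(.6697,-.137,.064)"
```

```text
tool d mm [-0.5 -0.1 17.9] y-yaw 78.8 tilt [-0.001  0.   ]
```

In the tool's units: 0.01 m is 0.2, 0.006 m is 0.12.

Request:
{"fn": "shift_gripper", "kwargs": {
  "segments": [
    [[0,0,0.2,0,0],[0,0,0.12,0,0],[0,0,0,0,0],[0,0,0,0,0]]
  ]
}}

```text
t: 36.0
eef_pos: [0.6693, -0.1367, 0.0659]
tool_rot: [-0.0, 0.097, 0.995, 0.0]
contact_force: [-0.4, -0.1, 0.3]
gripper_width: -0.003
grasp_force: 0.0
```

Request:
{"fn": "shift_gripper", "kwargs": {
  "segments": [
    [[0,0,0.04,0,0],[0,0,0,0,0],[0,0,0.03,0,0],[0,0,0,0,0],[0,0,0,0,0]]
  ]
}}

```text
t: 36.5
eef_pos: [0.6695, -0.1368, 0.0629]
tool_rot: [0.0, 0.097, 0.995, -0.0]
contact_force: [-0.7, -0.5, 0.4]
gripper_width: 0.001
grasp_force: 0.0
```

In the tool's units: 0.001 m is 0.02.

Request:
{"fn": "shift_gripper", "kwargs": {
  "segments": [
    [[0,0,0.02,0,0],[0,0,0,0,0],[0,0,0.02,0,0],[0,0,0,0,0],[0,0,0,0,0]]
  ]
}}

```text
t: 37.0
eef_pos: [0.6698, -0.1368, 0.062]
tool_rot: [0.0, 0.097, 0.995, -0.0]
contact_force: [-3.2, -0.5, 7.5]
gripper_width: -0.003
grasp_force: 3.7
```

Contact at 62.0 mm: fully home. Retreat, and check the tin, the jar and the placed blocks against the first pictures.

In the tool's units: -0.045 m is -0.9, 0.04 m is 0.8.

Request:
{"fn": "shift_gripper", "kwargs": {
  "segments": [
    [[0,0,-0.6,0,0],[0,0,-0.9,0,0],[0,0,-0.9,0,0],[0,0,-0.9,0,0.5],[0.8,0,0,0,0.5],[0.8,0,0,0,0.5],[0,0,0,0,0.5],[0,0,0,0,0.5],[0,0,0,0,0.5]]
  ]
}}

```text
t: 37.9
eef_pos: [0.592, -0.1218, 0.2261]
tool_rot: [0.001, 0.098, 0.995, 0.0]
contact_force: [-0.2, -0.5, 0.0]
gripper_width: 0.498
grasp_force: 0.0
```

```bash
python3 - <<'E'
from lib import *
a=cv2.imread("pics/scene0.png"); b=bot.read_camera("scene")
t0=cv2.imread("pics/top0.png"); t1=bot.read_camera("top")
for n,p,q,boxes in(("scene",a,b,dict(jar=(185,252,215,292),tin=(348,150,372,180))),("top",t0,t1,dict(jar=(372,198,395,218),tin=(196,207,217,227)))):
    for k,(x0,y0,x1,y1) in boxes.items():
        sh,r=cv2.phaseCorrelate(*(cv2.cvtColor(i[y0:y1,x0:x1],cv2.COLOR_BGR2GRAY).astype(np.float32) for i in(p,q)))
        print(n,k,np.round(sh,2),round(r,2),"meandiff",round(float(cv2.absdiff(p[y0:y1,x0:x1],q[y0:y1,x0:x1]).mean()),1))
o=bot.get_obs(); print(o["eef_pos"],o["contact_force"],o["t"])
E
```

```text
scene jar [0.13 0.05] 1.05 meandiff 8.3
scene tin [ 0.13 -0.11] 1.02 meandiff 10.0
top jar [-2.34  0.97] 0.32 meandiff 38.0
top tin [-0.06 -0.07] 1.0 meandiff 6.7
[ 0.59207737 -0.12149661  0.22584686] [-0.55170466  0.8834864  -0.69324884] 38.0
```

```bash
python3 -c "
from station import bot
print(bot.hand_in())"
```

```text
the job is handed in; nothing more can be done
None
```

I handed the job in at about 38 s: the steel, nylon and rubber blocks are in their trays, in the order asked, and the brass stake is fully home (its dome touched at 62.0 mm, as expected). The tin had not moved in either fixed camera's picture; the jar had not moved in the scene view, but its top-view comparison was poor, probably from the arm or its shadow.

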